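# Twist the proud crucible cup home in the source block

## Task

One of the three steel crucible cups in the dark source block has stuck part-way: it stands proud of its pocket and its grip bar is askew. Take it by its grip bar and twist it down in that pocket until it bottoms out, upright, with its bar in line with the block's long side like the bars of its two neighbours; leave the neighbours seated as they are, and let go.

Things in the scene. Friction and masses are not known exactly. Their poses are not given: they have to be found in the camera images.
- block: Fixed dark block 100 (x) x 330 (y) x 50 mm tall; origin under its centre, y along the long side. Three blind pockets in a row along y, 110 mm apart, one at the centre: floors 14 mm above the bench, 1.5 mm wider than a cup. Sprung rubber pads grip each cup: 13 to 21 N to push straight, far less while turning; turning takes up to 0.5 N m. Nothing stops the turn; cups stay where left.
- cup_a: The proud cup, in any of the three pockets: underside 11 to 15 mm above the pocket floor, bar turned 35 to 57 degrees anticlockwise (from above) from the block's long side. Origin: centre of its underside; z up its axis, y along the grip bar, fingers close along x. The bar is 60 mm long, 10 mm thick, 62 to 76 mm above the underside, with open space under it; grip it firmly (about 60 N).
- cup_b: A cup just like cup_a but already home, its bar in line with the block; leave it alone. All cups: steel, body 48 mm across and 37 mm tall, then a flange 62 mm across and 5 mm thick, then the bar on two end legs over the mouth. At home the underside is on the pocket floor, the flange 1 mm above the block and the bar's top 90 mm above the bench.
- cup_c: Another cup just like cup_b, home in the remaining pocket, its bar in line with the block. Origin and axes as for cup_a. Leave it alone.
Things that resemble listed ones, but are neither listed nor needed, are in the scene too. What is shaped like the cup_a but blue is not meant.

How it is judged:
By the outcome, as a careful person would: the job done as asked, in the order asked, and still so for the second after the job is handed in, with the robot touching nothing.
It also fails if it takes over 32 s, if anything falls off the work surface, if the arm or the gripper's body presses on something with over 40 N, if the wrist force passes 120 N, or if a joint passes its speed limit or range.

## Robot

A 6-joint arm with a two-finger parallel gripper is mounted at the origin on the work surface. World frame = base frame: x ahead of the robot, y to its left, z up, the work surface at z = 0. Lengths are in m, angles in rad, forces in N, time in s.
With the tool pointing down it reaches from about 0.275 to 0.75 m from the base axis. Payload 10.2 kg.
Tool frame: the origin (TCP) lies midway between the tips of the shut fingers; the grasp point (between the pads) lies 19 mm behind it (env.grasp_offset is the distance from the TCP to the grasp point, in m); z points along the fingers, y is the direction in which the jaws open and shut (so a half turn about z gives the same grasp; the last joint's range is limited). The gripper opens to 85 mm and grips with 20 to 120 N. Pads are 22 mm wide; open, the fingers measure 114 mm over their backs; the gripper's body (76 mm by 85 mm) begins 54 mm behind the grasp point. The pads swing forward as they close: fully open they stand 13 mm farther back than shut.
Start: joints at [-0.223, 0.313, 1.498, -0, 1.331, -0.223], TCP at [0.525, -0, 0.231] pointing down, gripper open.
Joint ranges: [-2.94, 2.94], [-0.97, 2.17], [0.19, 2.56], [-1.23, 4.37], [0.02, 3.11], [-2.88, 2.88]. Speed limits (rad/s): [2.39, 2.39, 3.01, 3.14, 3.14, 3.14].

## Interface

Orientations are given as [roll, pitch, yaw] about the fixed x, y, z axes, in that order (R = Rz(yaw) Ry(pitch) Rx(roll)).
In Python, from workcell import env gives the robot as it stands.
- The arm moves only by the tool play_rows, never from a script. Its argument "moves" is a list of rows, each an object with "dp": the shift along the tool's x, y, z in m, a list of three; "turn": the turn, a rotation vector about the tool's x, y, z in degrees, a list of three; "claw": the finger opening in m, from 0 to 0.0854. In form: [{"dp": [dx, dy, dz], "turn": [rx, ry, rz], "claw": claw}, ...]. A call has 1 to 5 rows; each row is the pose to reach, as a shift and turn from the pose measured when the call began, along the tool's axes at that moment; what a row does not reach only later rows make up. A row lasts 1/8 s, in which the tool goes at most 62.5 mm and 10.7 degrees, less where a joint would pass 70% of its speed; a pose out of reach is approached as far as the arm can. A call with a gripper value outside its range is refused whole. The fingers move at their own pace and stop on an object; "force" is the grip in N (left out, the last holds). Time passes only in rows, so rows that repeat a pose let the fingers close. It gives the time, the measured TCP pose, the force and the opening at its end, in the units of the state.
- env.state(): the state, without advancing time (a new reading comes with each control period).
- env.snapshot(name): name is "scene" or "side" or "wrist"; returns a dict with "pixels" (400x640x3 uint8, blue, green, red), "range_z" (400x640 float32, m along the optical axis (not along the pixel's ray), 0 where there is no reading), "intrinsics" (3x3 intrinsics, pixels), "extrinsics" (4x4, takes a point from world to camera coordinates). Camera axes: x right, y up, looking along -z (the intrinsics and any distortion apply to the point x, -y, -z); pixel columns grow to the right and rows downward; lengths in m; the calibration is good to about 2 mm. A picture is of the moment at which its call begins.
- env.job_done(): hands the job in, once; it reports no verdict.
Trained networks look in the newest picture that a camera, given by its name, has taken for a name from the list of things; names that differ only in an ending like _2 or _b are one class to them, and where a whole thing is asked for, a point or a joint stands for the part that bears it (a point fixed in the world has none). Each returns a list of dicts, best first, with "conf" (0 to 1); they miss things now and then, are a little off and sometimes report something else, mostly with a low value. They report only what shows in the picture. A call takes as long as a camera call. They do not tell look-alikes from the thing itself.
- env.recognise(label, camera): "position" ([x, y, z] in m, in world coordinates, good to about 4 mm: the middle of the surface that is visible of it).
The state is a dict: "t": time; "joint_pos": joint angles; "qvel": joint speeds; "effort": joint torques, N m; "eef_pos": TCP position; "tcp_rot": TCP orientation; "contact_force": force on the tool from outside, world axes, zero at the start; "wrist_torque": the same for the moment, N m; "opening": finger opening in m.
Only numpy, scipy, OpenCV 4.12 (cv2) and the standard library are available. Lean on these libraries where they do the work, as an engineer would, in place of code of your own. Each camera call takes 0.05 s, during which the arm holds its last target. There are 200 camera calls.

## Working session

There is one attempt and no reset: what is moved stays moved. The work goes in short steps, Python scripts to look and compute and a tool call to move; the robot and the scene stay as the last step left them, time stands still between calls to the robot, and variables do not carry over. Pictures are saved under pics/ and viewed, about 8 in all and at most 12, crops included, and the job is handed in when it is done.

Besides the shell and the picture viewer there is one more tool, called after "Emit:" by a JSON object that holds its "op" and its "data". play_rows: Moves the arm, as the interface text tells. Its arguments: {"type":"object","properties":{"moves":{"type":"array","items":{"type":"object","properties":{"dp":{"type":"array","items":{"type":"number"}},"turn":{"type":"array","items":{"type":"number"}},"claw":{"type":"number"}}}},"force":{"type":"number"}},"required":["moves"]}

```bash
mkdir -p pics; cat > h.py <<'E'
import numpy as np, cv2
from workcell import env
def snap(n,f=None):
    s=env.snapshot(n)
    if f: cv2.imwrite('pics/'+f,s['pixels'])
    return s
def cloud(s):
    K=s['intrinsics'];T=np.linalg.inv(s['extrinsics']);z=s['range_z']
    v,u=np.mgrid[:z.shape[0],:z.shape[1]]
    p=np.stack([(u-K[0,2])/K[0,0]*z,-(v-K[1,2])/K[1,1]*z,-z,np.ones_like(z)],-1)
    w=(p@T.T)[...,:3]; w[z==0]=np.nan
    return w
def pix(s,p):
    c=s['extrinsics']@np.r_[p,1]; K=s['intrinsics']
    return (K[0,0]*c[0]/-c[2]+K[0,2], K[1,1]*c[1]/c[2]+K[1,2])
E
python3 - <<'E'
from h import *
a=snap('scene','s1.png');b=snap('side','d1.png')
for c,s in(('scene',a),('side',b)):
  for l in('cup_a','block'):
    for r in env.recognise(l,c): print(c,l,r['conf'],np.round(r['position'],3),np.round(pix(s,r['position'])))
print(env.state())
E
```

```text
scene cup_a 0.93 [ 0.435 -0.068  0.045] [243. 190.]
scene cup_a 0.85 [ 0.566 -0.147  0.052] [211. 250.]
scene cup_a 0.81 [0.62  0.073 0.052] [359. 232.]
scene cup_a 0.66 [ 0.596 -0.037  0.07 ] [287. 235.]
scene block 0.77 [ 0.624 -0.06   0.051] [279. 261.]
side cup_a 0.84 [ 0.415 -0.063  0.038] [396. 191.]
side cup_a 0.63 [ 0.591 -0.028  0.068] [288. 173.]
side cup_a 0.62 [ 0.564 -0.137  0.054] [320. 153.]
side cup_a 0.56 [0.624 0.068 0.054] [248. 208.]
side block 0.73 [0.582 0.044 0.045] [280. 208.]
{'t': 0.3, 'joint_pos': array([-2.23410240e-01,  3.13108858e-01,  1.49791771e+00,  1.83607097e-05,
        1.33099560e+00, -2.23366035e-01]), 'qvel': array([ 0.00130447, -0.00096688, -0.00133171, -0.00078319,  0.00044116,
       -0.00107572]), 'effort': array([-1.27339270e-03, -4.11773300e+01, -2.59562749e+01, -2.35419448e-04,
        2.03628908e-03,  2.19042329e-05]), 'eef_pos': array([5.24931743e-01, 2.63588049e-06, 2.31105227e-01]), 'tcp_rot': array([-3.14117776e+00, -1.12533316e-04,  1.57074773e+00]), 'contact_force': array([-0.53466587, -0.70627243, -0.43002966]), 'wrist_torque': array([ 0.05378051,  0.04156463, -0.00266808]), 'opening': 0.0853282656483386}
```

View pics/s1.png

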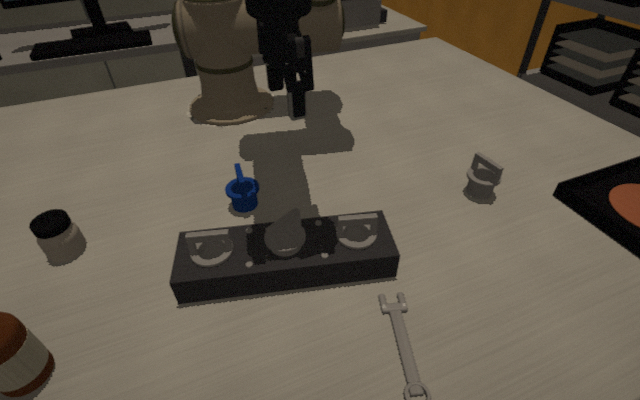

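View pics/d1.png

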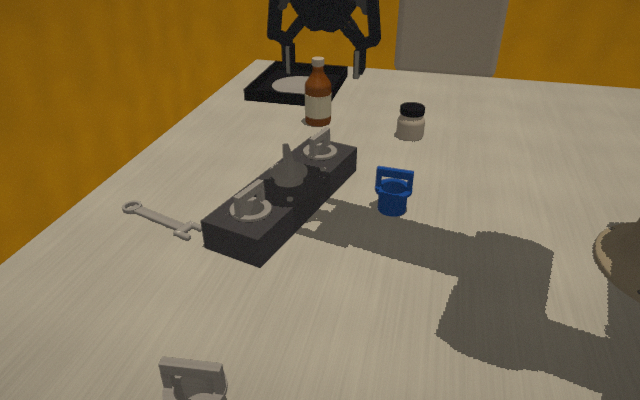

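The candidates are the blue cup at (243,190), left pocket cup (211,250), centre pocket cup (287,235), right pocket cup (359,232) and a loose steel cup on the bench (483,177). The centre one stands proud with its bar askew, so it's the target. Next I measure it and check it in a close crop.

```bash
cat >> h.py <<'E'
def rect(P):
    (c,(w,h),a)=cv2.minAreaRect(P[:,:2].astype(np.float32)*1000)
    q=cv2.fitLine(P[:,:2].astype(np.float32),cv2.DIST_HUBER,0,.01,.01).ravel()
    return np.round(c,1),np.round((w,h),1),round(a,1),'line angle',round(np.degrees(np.arctan2(q[1],q[0]))%180,1)
def bars(n):
    s=env.snapshot(n);w=cloud(s)
    for k,c in dict(L=(.566,-.147),M=(.596,-.037),R=(.62,.073)).items():
        d=np.hypot(w[...,0]-c[0],w[...,1]-c[1])<.042
        P=w[d&(w[...,2]>.076)&(w[...,2]<.12)]
        if len(P)<20: continue
        zt=np.percentile(P[:,2],97)
        T=P[P[:,2]>zt-.012]
        print(n,k,len(T),'ztop',round(zt,4),*rect(T))
    m=(w[...,2]>.046)&(w[...,2]<.0535)&(np.hypot(w[...,0]-.596,w[...,1]+.037)<.2)
    print('block top',m.sum(),*rect(w[m]))
    return s
E
python3 - <<'E'
from h import *
a=bars('scene');bars('side');bars('wrist')
b=snap('wrist')['pixels']
c=cv2.resize(a['pixels'][190:310,160:420],None,fx=2.46,fy=2.46)
cv2.imwrite('pics/c2.png',np.vstack([c,cv2.resize(b,(c.shape[1],290))]))
E
```

```text
scene L 435 ztop 0.0907 [ 566.1 -146.5] [60.  11.4] 74.3 line angle 72.6
scene M 386 ztop 0.1023 [592.9 -40.3] [12.1 60.2] 26.4 line angle 113.1
scene R 388 ztop 0.0906 [619.9  66.3] [59.5 11.9] 73.1 line angle 73.4
block top 7399 [550.9 -29.4] [330.7 188.6] 75.7 line angle 73.2
side L 193 ztop 0.092 [ 565.3 -143.2] [62.5 11.2] 73.1 line angle 72.6
side M 170 ztop 0.1035 [592.7 -36.7] [10. 63.] 25.3 line angle 116.2
side R 345 ztop 0.0918 [619.4  70. ] [61.9 12.2] 71.5 line angle 70.6
block top 4216 [528.9 -20.8] [333.7 234.8] 75.6 line angle 72.5
wrist L 709 ztop 0.091 [ 565.5 -143. ] [57.6 10.5] 74.1 line angle 72.5
wrist M 889 ztop 0.1027 [592.3 -38. ] [10.1 60.5] 25.4 line angle 115.3
wrist R 1290 ztop 0.0911 [619.2  68.5] [59.9 10.8] 73.6 line angle 73.0
block top 23621 [528.  -22.4] [331.6 233.8] 75.8 line angle 71.4
```

View pics/c2.png

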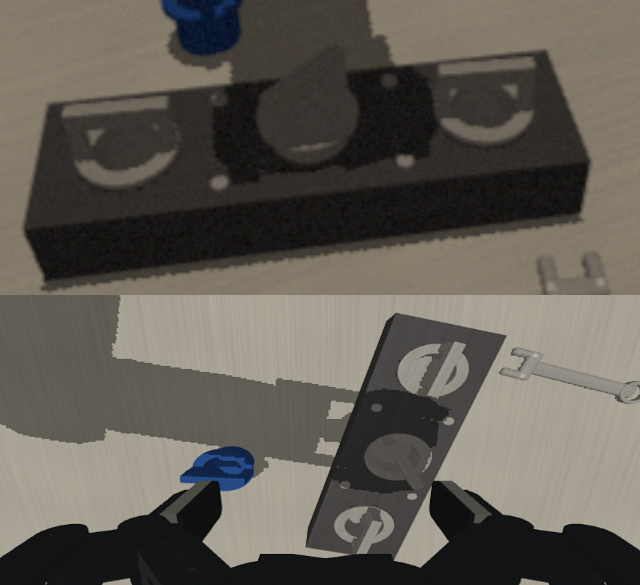

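Confirmed: centre cup, bar at about 115.4° with its top at 0.1025. The block's long side is at about 75.7°, so it needs roughly 40° clockwise and 12.5 mm down. I'll hover above it, aligned to the bar.

Emit:
{"op": "play_rows", "data": {"moves": [{"dp":[-0.02,0.035,0.02],"turn":[0,0,-10],"claw":0.085},{"dp":[-0.038,0.0675,0.04],"turn":[0,0,-20],"claw":0.085},{"dp":[-0.038,0.0675,0.08],"turn":[0,0,-25.4],"claw":0.085},{"dp":[-0.038,0.0675,0.08],"turn":[0,0,-25.4],"claw":0.085},{"dp":[-0.038,0.0675,0.08],"turn":[0,0,-25.4],"claw":0.085}], "force": 60}}

```text
t: 1.12
eef_pos: [0.593, -0.038, 0.153]
tcp_rot: [3.14, 0.001, 2.013]
contact_force: [0.3, 0.2, 1.0]
opening: 0.0852
```

```bash
python3 - <<'E'
from h import *
s=bars('wrist')
cv2.imwrite('pics/w3.png',s['pixels'])
t=env.state();print(t['eef_pos'],np.degrees(t['tcp_rot']),t['joint_pos'],t['opening'],t['contact_force'])
E
```

```text
wrist L 1092 ztop 0.091 [ 566.8 -139.3] [50.3 10.4] 74.9 line angle 74.3
wrist M 1688 ztop 0.1028 [592.3 -37.7] [ 9.8 59.9] 25.2 line angle 115.3
wrist R 2400 ztop 0.0912 [619.2  68.5] [60.2 10.4] 73.5 line angle 73.4
block top 37150 [586.1 -13.9] [311.7 243.3] 52.3 line angle 76.0
[ 0.59310897 -0.03800005  0.15333159] [1.79871005e+02 1.09663837e-01 1.15328952e+02] [-2.60934837e-01  5.28799990e-01  1.38834459e+00 -4.91957503e-06
  1.22149306e+00 -7.03008927e-01] 0.08520042063823004 [-0.21729022  0.04859307  0.49112931]
```

View pics/w3.png

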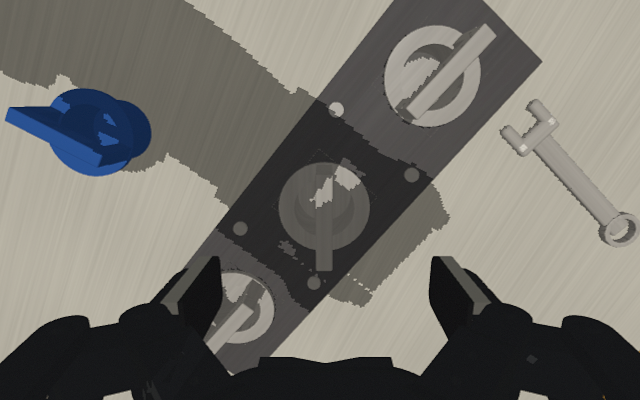

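The view shows the bar vertical at (324,240), midway between the fingers, with the neighbours at (433,76) and (240,305). I'll descend and grip.

Emit:
{"op": "play_rows", "data": {"moves": [{"dp":[0,0,0.03],"turn":[0,0,0],"claw":0.085},{"dp":[0,0,0.06],"turn":[0,0,0],"claw":0.085},{"dp":[0,0,0.0775],"turn":[0,0,0],"claw":0.085},{"dp":[0,0,0.0775],"turn":[0,0,0],"claw":0.04},{"dp":[0,0,0.0775],"turn":[0,0,0],"claw":0.03}], "force": 60}}

```text
t: 1.8
eef_pos: [0.5941, -0.0382, 0.0773]
tcp_rot: [3.138, 0.003, 2.013]
contact_force: [-0.6, -0.1, 0.4]
opening: 0.0513
```

Emit:
{"op": "play_rows", "data": {"moves": [{"dp":[0,0,0],"turn":[0,0,0],"claw":0.0},{"dp":[0,0,0],"turn":[0,0,0],"claw":0.0},{"dp":[0,0,0],"turn":[0,0,0],"claw":0.0},{"dp":[0,0,0],"turn":[0,0,0],"claw":0.0},{"dp":[0,0,0],"turn":[0,0,0],"claw":0.0}], "force": 70}}

```text
t: 2.42
eef_pos: [0.594, -0.0385, 0.0778]
tcp_rot: [3.138, 0.004, 2.013]
contact_force: [-3.7, -2.2, 6.1]
opening: 0.0086
```

```bash
python3 - <<'E'
from h import *
t=env.state();print(t['eef_pos'],np.degrees(t['tcp_rot']),t['opening'],t['contact_force'],t['wrist_torque'])
for n in('scene','wrist'):
  w=cloud(env.snapshot(n))
  # block long edges from top points: per-slice extremes along the short axis
  a=np.radians(75.7);u=np.array([np.cos(a),np.sin(a)]);v=np.array([np.sin(a),-np.cos(a)])
  q=w[...,:2]-[.5925,-.038];P=np.stack([q@u,q@v],-1)[(w[...,2]>.048)&(w[...,2]<.054)]
  P=P[(abs(P[:,1])<.056)&(abs(P[:,0])<.15)]
  for sg in(-1,1):
    X=[];Y=[]
    for x in np.arange(-.15,.15,.01):
      k=P[abs(P[:,0]-x)<.005]
      if len(k)>10: X.append(x);Y.append(sg*np.max(sg*k[:,1]))
    f=np.polyfit(X,Y,1);print(n,sg,np.round(f,4),len(X),'edge angle',75.7-np.degrees(f[0]))
E
```

```text
[ 0.59403392 -0.03847009  0.07776422] [179.78331887   0.22186872 115.3220694 ] 0.008628961651729963 [-3.7173976  -2.22506001  6.12464736] [-0.44623906  0.78305751 -0.01518547]
scene -1 [ 0.0061 -0.0442] 30 edge angle 75.34930780456799
scene 1 [0.0002 0.0511] 30 edge angle 75.68816676744808
wrist -1 [ 0.0931 -0.0464] 27 edge angle 70.36639366877638
wrist 1 [0.3739 0.0202] 27 edge angle 54.275026047707485
```

Gripped with only a small side force. Now twist and press together, keeping a couple of degrees in hand for the bottoming.

Emit:
{"op": "play_rows", "data": {"moves": [{"dp":[0,0,0.0005],"turn":[0,0,5],"claw":0.0},{"dp":[0,0,0.002],"turn":[0,0,10],"claw":0.0},{"dp":[0,0,0.0035],"turn":[0,0,14],"claw":0.0},{"dp":[0,0,0.005],"turn":[0,0,18],"claw":0.0},{"dp":[0,0,0.0065],"turn":[0,0,22],"claw":0.0}]}}

```text
t: 3.15
eef_pos: [0.5938, -0.0387, 0.0719]
tcp_rot: [3.137, 0.003, 1.627]
contact_force: [-5.4, -1.2, 9.3]
opening: 0.0086
```

Emit:
{"op": "play_rows", "data": {"moves": [{"dp":[0,0,0.002],"turn":[0,0,4],"claw":0.0},{"dp":[0,0,0.0035],"turn":[0,0,8],"claw":0.0},{"dp":[0,0,0.005],"turn":[0,0,12],"claw":0.0},{"dp":[0,0,0.0065],"turn":[0,0,15],"claw":0.0},{"dp":[0,0,0.0075],"turn":[0,0,18],"claw":0.0}]}}

```text
t: 3.78
eef_pos: [0.5933, -0.0389, 0.067]
tcp_rot: [3.138, 0.003, 1.314]
contact_force: [-18.3, 0.1, 32.6]
opening: 0.0086
```

```bash
python3 - <<'E'
from h import *
t=env.state();print(t['eef_pos'],np.degrees(t['tcp_rot']),t['opening'],t['contact_force'],t['wrist_torque'])
w=cloud(snap('side'));d=np.hypot(w[...,0]-.5925,w[...,1]+.038)
P=w[(d<.03)&(w[...,2]>.051)&(w[...,2]<.068)];print(np.percentile(P[:,2],[5,25,50,75,95]))
for c in((.566,-.1445),(.6195,.0685)):
  d=np.hypot(w[...,0]-c[0],w[...,1]-c[1]);P=w[(d<.03)&(w[...,2]>.051)&(w[...,2]<.068)];print(np.percentile(P[:,2],[5,25,50,75,95]))
E
```

```text
[ 0.59327345 -0.03886565  0.06697403] [1.79775652e+02 1.65034417e-01 7.52885780e+01] 0.008647463169211547 [-18.29163349   0.06299824  32.55319105] [-0.05399058  3.08459654  0.9276098 ]
[0.05201832 0.05628719 0.05718948 0.05785247 0.06042611]
[0.05225099 0.05636667 0.05699395 0.05820204 0.0663587 ]
[0.05227223 0.05620088 0.05707323 0.0579062  0.06516991]
```

The flange is about level with its neighbours and there are 33 N of reaction, so it's probably on the floor. I'll do a small wiggle under pressure to confirm, with a slight sideways relief.

Emit:
{"op": "play_rows", "data": {"moves": [{"dp":[0,-0.0007,0.002],"turn":[0,0,-4],"claw":0.0},{"dp":[0,-0.001,0.002],"turn":[0,0,-6],"claw":0.0},{"dp":[0,-0.001,0.0025],"turn":[0,0,-2],"claw":0.0},{"dp":[0,-0.001,0.0025],"turn":[0,0,0.3],"claw":0.0},{"dp":[0,-0.001,0.0025],"turn":[0,0,0.3],"claw":0.0}]}}

```text
t: 4.45
eef_pos: [0.5928, -0.0388, 0.0669]
tcp_rot: [3.135, 0.003, 1.308]
contact_force: [-8.8, 0.8, 19.9]
opening: 0.0088
```

```bash
python3 - <<'E'
from h import *
t=env.state();print(t['eef_pos'],np.degrees(t['tcp_rot']),t['opening'],t['contact_force'],t['wrist_torque'])
E
```

```text
[ 0.59280574 -0.03879414  0.06688842] [179.64527199   0.19871156  74.91872051] 0.008796787578646919 [-8.76156841  0.75345803 19.91213317] [-0.08199442  1.3090029   0.60671427]
```

z didn't move through the wiggle, so it has bottomed. I'll ease the pressure, trim the yaw, let go and rise to look.

Emit:
{"op": "play_rows", "data": {"moves": [{"dp":[0,0,0.0003],"turn":[0,0,-0.8],"claw":0.0},{"dp":[0,0,0.0],"turn":[0,0,-0.8],"claw":0.0},{"dp":[0,0,0.0],"turn":[0,0,-0.8],"claw":0.03},{"dp":[0,0,0.0],"turn":[0,0,-0.8],"claw":0.06},{"dp":[0,0,0.0],"turn":[0,0,-0.8],"claw":0.085}]}}

```text
t: 5.08
eef_pos: [0.5929, -0.0387, 0.0667]
tcp_rot: [3.135, 0.003, 1.321]
contact_force: [0.1, 0.5, 0.9]
opening: 0.063
```

Emit:
{"op": "play_rows", "data": {"moves": [{"dp":[0,0,0.0],"turn":[0,0,0],"claw":0.085},{"dp":[0,0,0.0],"turn":[0,0,0],"claw":0.085},{"dp":[0,0,-0.03],"turn":[0,0,0],"claw":0.085},{"dp":[0,0,-0.07],"turn":[0,0,0],"claw":0.085},{"dp":[0,0,-0.1],"turn":[0,0,0],"claw":0.085}]}}

```text
t: 5.7
eef_pos: [0.5926, -0.0383, 0.1684]
tcp_rot: [3.134, 0.003, 1.321]
contact_force: [-0.5, 0.4, -0.3]
opening: 0.0848
```

```bash
python3 - <<'E'
from h import *
s=bars('wrist');cv2.imwrite('pics/w4.png',s['pixels']);bars('scene');bars('side')
t=env.state();print(t['eef_pos'],np.degrees(t['tcp_rot']),t['opening'],t['contact_force'])
E
```

```text
wrist L 714 ztop 0.0911 [ 568.3 -134.4] [39.5  9.7] 75.5 line angle 74.7
wrist M 1360 ztop 0.0912 [593.  -37.4] [60.   9.8] 76.1 line angle 76.2
wrist R 1456 ztop 0.0913 [617.2  61.2] [45.2 10. ] 73.5 line angle 73.4
block top 31415 [525.7 -29.7] [287.6 233.8] 75.8 line angle 75.2
scene L 434 ztop 0.0907 [ 565.9 -146.5] [60.3 12.4] 73.2 line angle 74.3
scene M 414 ztop 0.0906 [593.1 -39.4] [60.  12.2] 75.6 line angle 73.5
scene R 387 ztop 0.0906 [619.8  66.2] [59.5 12. ] 73.5 line angle 72.3
block top 7253 [551.2 -29.5] [330.9 188. ] 75.7 line angle 71.5
side L 192 ztop 0.0919 [ 565.4 -142.9] [61.8 11.4] 73.9 line angle 74.2
side M 240 ztop 0.0921 [593.5 -35.6] [60.9 11.8] 75.5 line angle 75.2
side R 340 ztop 0.0919 [619.9  70. ] [60.6 12.1] 73.1 line angle 75.1
block top 4159 [528.9 -21. ] [333.1 234. ] 75.5 line angle 73.9
[ 0.59289199 -0.0383448   0.16791427] [179.48557189   0.19638415  75.71138534] 0.08520357179070183 [-0.62281677  0.83011061 -1.13982709]
```

View pics/w4.png

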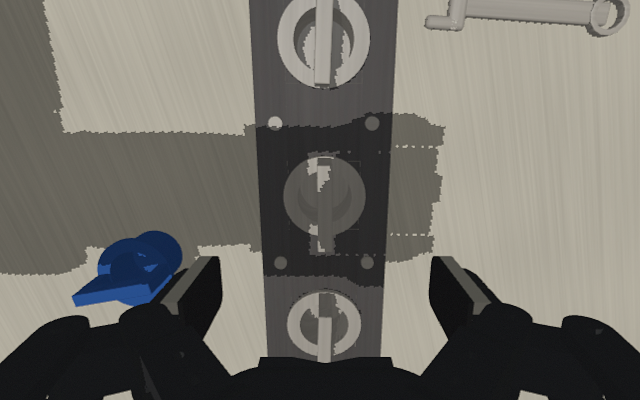

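The bar at (323,205) is in line with the block's edges and the tops of all three cups agree within 0.2 mm. The gripper is clear, so I'm handing in.

```bash
python3 -c "
from workcell import env
print(env.job_done())"
```

```text
the job is handed in; nothing more can be done
None
```

The proud steel cup was in the centre pocket. I gripped its bar, twisted it about 40° clockwise while pressing it down about 11 mm, and wiggled it under pressure until its height stopped changing. Then I let go and rose clear. The last move ended at 5.7 s of the 32 s allowed, and the highest force I read was about 37 N at the wrist.

**Final checks:**
- **Seated:** the cup's bar top is at the same height as its neighbours', within 0.2 mm in all three cameras.
- **In line:** its bar measures 75.5 to 76.1°, against about 75.7° for the block's long side.
- **Neighbours:** they did not move as far as the cameras can show.

**Disagreements:** the neighbours' own bars read 1 to 2° lower (73 to 75°) than the block, so I aligned to the block's edge. Line fits to the bars in single pictures scattered by about 2°. I judged uprightness only from the matching heights and did not measure tilt separately.

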